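# Hold open the jar mill's cover

## Task

First tug the jar mill's cover up by its bar to feel whether the hidden catch has it, before touching the T-handled key. If it is caught, free it with the key: stand the blade in the slotted screw on the mill's ledge and turn a quarter turn clockwise (the key may stay in the screw). Then lift the cover by its bar to about 50 degrees and finish while still holding it there in the hand; do not disturb the other pots and tools.

Things in the scene. Friction and masses are not known exactly. Their poses are not given: they have to be found in the camera images.
- mill: Grey benchtop jar mill, fixed, 320 mm (x) by 340 mm (y); origin under it on the table; its front faces its own -x (roughly towards the robot). Front ledge: x from -170 to -70 mm, flat top 85 mm above the table. Behind it the base under the steel cover, x from -70 to +150 mm, cover top 133 mm above the table when shut.
- cover (a joint): Hinge angle of the mill's windowed steel cover (about 0.5 to 1.1 kg, 220 by 346 mm), rad; 0 shut, grows as the front edge rises, stop at 1.2. It falls shut when let go. A concealed catch inside the mill may or may not have it: caught, it lifts only 0.035 to 0.05 rad (10 to 13 mm at the bar, under a pull of up to 40 N) and then stops dead; free, it lifts with about 3 to 6 N at the bar. Do not force it: the catch does not give way.
- cover_bar (a point): Middle of the cover's handle: a round dark steel bar, 12 mm diameter, 100 mm long along the mill's y, 50 mm in front of the cover's front edge, on two posts 90 mm apart (80 mm free between them); when shut, 126 mm above the table, 41 mm above the ledge. Axes as the cover's (parallel to the mill's when shut). The round bar can turn between two fingers as the cover rises.
- cover_hinge (a point): Middle of the cover's hinge line (along the mill's y), 128 mm above the table, at the rear of the mill; the bar is 270 mm from it. Axes as the mill's.
- screw (a joint): Angle of the slotted captive screw, rad; 0 to 1.571, grows clockwise seen from above; stays where it is left; takes about 0.06 N m. Starts anywhere from 0 to 0.3, which tells nothing about the catch. Turned clockwise past 1.0 (best to near the stop, a quarter turn) it has pushed the catch clear, and the catch then stays clear.
- screw_slot (a point): Centre of the screw's slot at its mouth, 86 mm above the table: 30 mm square brass head, flush in the mill's ledge at mill x = -118, y = -105 mm (robot's right of the bar). Slot 19 mm by 5.6 mm, 14 mm deep, 1.5 mm chamfer; its length lies along this frame's x; z up.
- key: T-handled steel key, 107 mm tall, about 0.10 to 0.16 kg; origin at the tip of its blade, z up along the shank, x along the blade's width and the T-bar. Blade 16 mm (x) by 4 mm, 19 mm long, the last 4 mm of it tapered to 14 by 2.4 mm; round shank 9 mm; collar 32 mm across at 45 to 49 mm. It hangs upright by its collar in the wooden stand, tip 10 mm above the table. It may be left standing in the screw.
- key_bar (a point): Middle of the key's T-bar, 100 mm above its tip: 60 mm (key x) by 12 mm (y) by 14 mm (z). Axes as the key's.
- key_stand: Wooden block 60 by 60 by 55 mm, fixed, with a round 22 mm hole through its middle where the key hangs; origin under its centre.
- bowl: Bystander: terracotta bowl, 116 mm across, 50 mm high; origin under its centre. Not to be moved (over 30 mm) or tipped.
- mug: Bystander: off-white mug, 72 mm across, 85 mm high, handle to its +y; origin under its centre. Not to be moved (over 30 mm) or tipped.
- glaze_jar: Bystander: blue ceramic jar with white cap, 68 mm across, 95 mm high; origin under its centre. Not to be moved (over 30 mm) or tipped.
- vase: Bystander: terracotta vase, 92 mm across, 130 mm high; origin under its centre. Not to be moved (over 30 mm) or tipped.
- test_pot: Bystander: small white solid pot, 42 mm across, 36 mm high, standing on the mill's ledge on the side away from the slotted screw; origin under its centre. Not to be moved (over 30 mm) or tipped.
- brush: Bystander: a brush lying flat on the bench, handle to its -x, origin on its underside. Not to be moved over 30 mm.
Not all that is in view belongs to the job. There is more than one size of the key; the job needs the middle-sized.

How it is judged:
On the way, in this order (a step that is already met when the one before it is completed fails the run):
1. the cover is tugged up at least 0.015 rad (4 mm at the bar) with the key still untouched in its stand (moved under 20 mm) (value of joint cover above 0.015 rad and distance of key from where it was at the start of the episode below 0.02 m), for 0.1 s.
2. the cover is raised past 0.70 rad, held by the fingers (value of joint cover above 0.7 rad and contact force between the fingers and cover above 1 N), for 0.3 s.
At the end, for the whole second after the job is handed in: The cover stands open over 0.70 rad (40 degrees) and still (under 0.1 rad/s), carried by the robot's fingers (over 1 N between them), not propped on the key (all of step 2 and velocity of joint cover between -0.1 and 0.1 rad/s and contact force between key and cover below 0.3 N); the arm keeps its last pose, push and grip.
It fails at once if a bystander (bowl, mug, glaze jar, vase, test pot or brush) is moved over 30 mm (distance of any of bowl, mug, glaze_jar, vase, test_pot, brush from where it was at the start of the episode above 0.03 m).
It fails at once if a standing bystander is tipped over 0.5 rad (angle between any of bowl, mug, glaze_jar, vase, test_pot's own z axis and vertical above 0.5 rad).
It also fails if it takes over 72 s, if anything falls off the work surface, if the arm or the gripper's body presses on something with over 40 N, if the wrist force passes 120 N, or if a joint passes its speed limit or range.

## Robot

A 7-joint arm with a two-finger parallel gripper is mounted at the origin on the work surface. World frame = base frame: x ahead of the robot, y to its left, z up, the work surface at z = 0. Lengths are in m, angles in rad, forces in N, time in s.
With the tool pointing down it reaches from about 0.4 to 0.925 m from the base axis. Payload 5.6 kg.
Tool frame: the origin (TCP) lies at the very end of the fingers, on their centre line; the grasp point (between the pads) lies 19 mm behind it; z points along the fingers, y is the line along which they close (so a half turn about z gives the same grasp; the last joint's range is limited). The gripper opens to 85 mm and grips with 20 to 120 N. Pads are 22 mm wide; open, the fingers measure 114 mm over their backs; the gripper's body (76 mm by 85 mm) begins 54 mm behind the grasp point. The pads swing forward as they close: fully open they stand 13 mm farther back than shut.
Start: joints at [1.112, 0.468, -0.012, 1.603, 0.006, 1.071, -0.056], TCP at [0.263, -0.595, 0.231] pointing down, gripper open.
Joint ranges: [-2.53, 2.53], [-0.31, 2.02], [-1.57, 1.55], [0.28, 2.44], [-1.29, 4.43], [0.15, 1.84], [-2.92, 2.92]. Speed limits (rad/s): [2.57, 2.57, 3.14, 3.14, 3.14, 3.14, 3.14].

## Interface

Orientations are given as a rotation vector (axis times angle).
In Python, from plant import ctrl gives the robot as it stands. The module is installed in compiled form; this text tells all that it offers.
- The arm moves only by the shell command python3 -m handwheel 'ROWS' [FORCE]. ROWS is JSON, one flat list of numbers, 5 for each row, row after row: the shift along the tool's x, y, z in mm, then the turn about the tool's z in degrees, then the closure, from 0 (fully open) to 1 (shut). In form: [dx, dy, dz, roll, fingers, dx, dy, dz, roll, fingers, ...]. A call has 1 to 8 rows; each row shifts and turns the commanded pose from where the row before left it, along the tool's axes as they then stand; what a row does not reach is not made up. A row lasts 1/10 s, in which the tool goes at most 50 mm and 8.59 degrees, less where a joint would pass 70% of its speed; a pose out of reach is approached as far as the arm can. A call is refused whole if a number of a shift passes 50 or a number of a turn 8.59, either way. A call with a gripper value outside its range is refused whole. The fingers move at their own pace and stop on an object; FORCE is the grip in N (left out, the last holds). Time passes only in rows, so rows that do not move let the fingers close. It gives the time, the measured TCP pose, the force, the opening and the grip force at its end, in the units of the state.
- ctrl.get_obs(): the state, without advancing time (a new reading comes with each control period).
- ctrl.capture(name): name is "scene" or "top" or "wrist"; returns a dict with "pixels" (400x640x3 uint8, red, green, blue), "mtx" (3x3 intrinsics, pixels), "D" ([k1, k2, p1, p2, k3] as OpenCV has them; the pictures are not rectified), "view" (4x4, takes a point from world to camera coordinates). Camera axes: x right, y up, looking along -z (the intrinsics and any distortion apply to the point x, -y, -z); pixel columns grow to the right and rows downward; lengths in m; the calibration is good to about 2 mm. A picture is of the moment at which its call begins. There is no depth.
- ctrl.close_job(): hands the job in; it is judged then, once.
The state is a dict: "time_s": time; "joint_positions": joint angles; "dq": joint speeds; "joint_torque": joint torques, N m; "eef_pos": TCP position; "orientation": TCP orientation; "force": force on the tool from outside, world axes, zero at the start; "torque": the same for the moment, N m; "grip_width": finger opening in m; "finger_force": force on a finger pad.
Only numpy, scipy, OpenCV 4.12 (cv2) and the standard library are available. Lean on these libraries where they do the work, as an engineer would, in place of code of your own. Each camera call takes 0.05 s, during which the arm holds its last target. There are 200 camera calls.

## Working session

There is one attempt and no reset: what is moved stays moved. The work goes in short steps, Python scripts to look and compute and a shell command to move; the robot and the scene stay as the last step left them, time stands still between calls to the robot, and variables do not carry over. Pictures are saved under pics/ and viewed, at most 10 in all, crops included, and the job is handed in when it is done.

```bash
mkdir -p pics
cat > h.py <<'E'
import numpy as np,cv2,pickle
from scipy.spatial.transform import Rotation as R
def cap(n,tag):
    from plant import ctrl
    c=ctrl.capture(n); pickle.dump(c,open(f'pics/{tag}.pkl','wb')); cv2.imwrite(f'pics/{tag}.png',c['pixels'][:,:,::-1]); return c
def load(t): return pickle.load(open(f'pics/{t}.pkl','rb'))
def ray(c,uv):
    p=cv2.undistortPoints(np.array([[uv]],float),np.array(c['mtx']),np.array(c['D']))[0,0]
    V=np.array(c['view']); d=V[:3,:3].T@np.array([p[0],-p[1],-1.]); o=-V[:3,:3].T@V[:3,3]; return o,d
def onz(c,uv,z):
    o,d=ray(c,uv); return o+d*(z-o[2])/d[2]
def proj(c,P):
    V=np.array(c['view']); q=V[:3,:3]@np.array(P,float)+V[:3,3]
    return cv2.projectPoints(np.array([[q[0],-q[1],-q[2]]]),np.zeros(3),np.zeros(3),np.array(c['mtx']),np.array(c['D']))[0].ravel()
def two(c1,u1,c2,u2):
    o1,d1=ray(c1,u1);o2,d2=ray(c2,u2)
    s=np.linalg.lstsq(np.c_[d1,-d2],o2-o1,rcond=None)[0]
    a,b=o1+d1*s[0],o2+d2*s[1]; return (a+b)/2,np.linalg.norm(a-b)
E
python3 - <<'E'
from h import *
a=cap('scene','s0');b=cap('top','t0')
from plant import ctrl
o=ctrl.get_obs();print(o['eef_pos'],o['orientation'],o['grip_width'],o['time_s'],o['force'])
E
```

```text
[ 0.26226867 -0.59416058  0.23040719] [-3.07237389e+00 -6.48001985e-01  7.38212995e-04] 0.08555529068738907 0.1 [0.2358154  0.18994849 0.00363557]
```

View pics/s0.png

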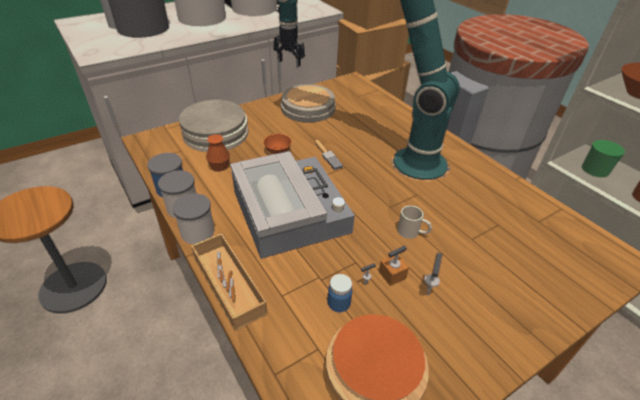

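View pics/t0.png

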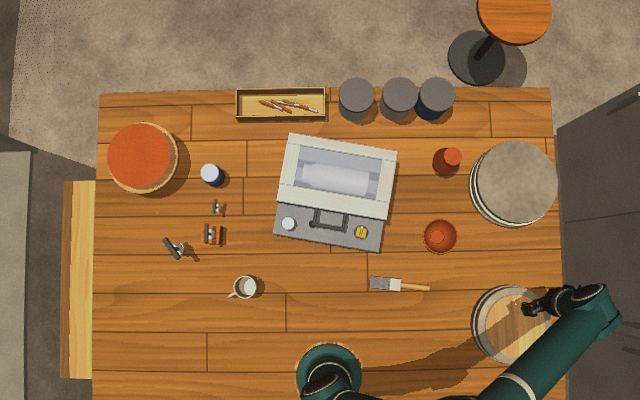

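The scene shot shows the mill at about (290,200), the key in its stand at (395,265), and a smaller and a larger T-key at (368,272) and (435,270). 
In the top view the candidates for the key are small (218,207), in the stand (212,234) and large, lying or standing (175,247). The mill's bar is at (330,219), the brass screw at (361,232), the test pot at (289,224) and the brush at (400,285). 
I pick the key in the wooden stand and will check it in a close crop.

Run:
```python
from h import *
t=load('t0')['pixels'][:,:,::-1]
a=cv2.resize(t[195:265,155:240],None,fx=5,fy=5,interpolation=cv2.INTER_CUBIC)
b=cv2.resize(t[125:255,265:405],None,fx=4,fy=4,interpolation=cv2.INTER_CUBIC)[:, :]
H=600;im=np.zeros((H,800,3),np.uint8)
a=cv2.resize(t[195:265,160:240],None,fx=3.25,fy=3.25,interpolation=cv2.INTER_CUBIC)
s=load('s0')['pixels'][:,:,::-1]
c=cv2.resize(s[235:300,350:450],None,fx=2.6,fy=2.6,interpolation=cv2.INTER_CUBIC)
b=cv2.resize(t[195:255,265:400],None,fx=5.9,fy=5.9,interpolation=cv2.INTER_CUBIC)
im[:a.shape[0],:a.shape[1]]=a; im[:c.shape[0],300:300+c.shape[1]]=c; im[235:235+b.shape[0],:b.shape[1]]=b[:365]
cv2.imwrite('pics/crop1.png',im)
```

```text
(no output)
```

View pics/crop1.png

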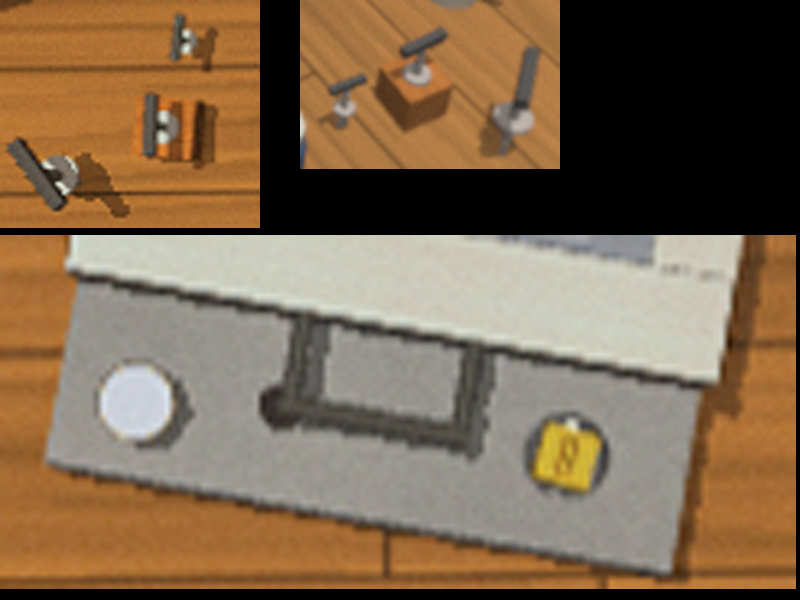

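The crop confirms the middle-sized key stands in the wooden block, T-bar at about (207,233). The small and large ones stand free on the bench. The slot runs roughly along image vertical on the brass head (361,232).

```bash
python3 - <<'E'
from h import *
t=load('t0');s=load('s0')
c1=lambda x,y:(265+x/5.9-.4,195+(y-235)/5.9-.4)
L=onz(t,c1(47,462),.085);Rr=onz(t,c1(672,572),.085)
d=L-Rr;print('front',L,Rr,np.linalg.norm(d),'yaw',np.degrees(np.arctan2(-d[0],d[1])))
hsv=cv2.cvtColor(t['pixels'],cv2.COLOR_RGB2HSV)
m=cv2.inRange(hsv,(22,140,120),(35,255,255));m[:,:340]=0;m[:,385:]=0;m[:215]=0;m[250:]=0
ys,xs=np.nonzero(m);print(len(xs),xs.mean(),ys.mean());print('screw',onz(t,(xs.mean(),ys.mean()),.086))
yaw=np.arctan2(-d[0],d[1]);C=(L+Rr)/2;ux=np.array([np.cos(yaw),np.sin(yaw),0]);uy=np.array([-np.sin(yaw),np.cos(yaw),0])
O=C+.17*ux;print('mill',O,'screw pred',O-.118*ux-.105*uy,'bar pred',O-.12*ux)
print('bar px', onz(t,c1(285,405),.126),onz(t,c1(470,440),.126))
# key bar
g=t['pixels'].max(2);m=(g<95).astype(np.uint8);m[:224]=0;m[248:]=0;m[:,:200]=0;m[:,212:]=0
ys,xs=np.nonzero(m);print('keybar px',len(xs),xs.mean(),ys.mean(),xs.min(),xs.max(),ys.min(),ys.max())
p=onz(t,(xs.mean(),ys.mean()),.117);print('key',p)
P=np.c_[xs,ys].astype(float);w=np.linalg.svd(P-P.mean(0),full_matrices=0)[2][0]*10
q=onz(t,P.mean(0)+w,.117)-onz(t,P.mean(0)-w,.117);print('key yaw',np.degrees(np.arctan2(q[1],q[0])))
for n,uv,z in[('pot',c1(137,400),.121),('mug',(246,287),.085),('large',(172,246),.15),('small',(216,207),.08),('glaze',(210,174),.095),('bowl',(440,236),.05),('brush',(400,284),.01)]:print(n,onz(t,uv,z).round(3))
E
python3 -m handwheel '[0,0,0,0,0]' 40
```

```text
front [0.46629458 0.1705533  0.085     ] [ 0.40318774 -0.16259699  0.085     ] 0.3390746111914729 yaw -10.726140821238522
77 360.5064935064935 232.2077922077922
screw [ 0.46537497 -0.10708658  0.086     ]
mill [ 0.60177091 -0.02766138  0.085     ] screw pred [ 0.46629055 -0.10886526  0.085     ] bar pred [ 0.48386756 -0.00532759  0.085     ]
bar px [0.49243359 0.04219328 0.126     ] [ 0.47289414 -0.05388525  0.126     ]
keybar px 54 206.38888888888889 233.46296296296296 205 210 224 242
key [0.46578584 0.37411994 0.117     ]
key yaw -179.56215467316056
pot [0.496 0.12  0.121]
mug [0.298 0.255 0.085]
large [0.427 0.472 0.15 ]
small [0.552 0.353 0.08 ]
glaze [0.657 0.37  0.095]
bowl [ 0.451 -0.368  0.05 ]
brush [ 0.297 -0.24   0.01 ]
time_s: 0.2
eef_pos: [0.2623, -0.5943, 0.2306]
orientation: [-3.073, -0.648, 0.001]
force: [0.2, -0.4, 0.4]
grip_width: 0.0855
finger_force: 0.0
```

```bash
cat > plan.py <<'E'
# prints how far to go, per row, in tool axes: python3 plan.py x y z toolY_deg nrows
import sys,numpy as np
from scipy.spatial.transform import Rotation as R
from plant import ctrl
x,y,z,a,n=map(float,sys.argv[1:6]);n=int(n)
o=ctrl.get_obs();p=np.array(o['eef_pos'])*1e3;M=R.from_rotvec(o['orientation']).as_matrix()
cur=np.degrees(np.arctan2(M[1,1],M[0,1]));roll=-((a-cur+180)%360-180)
print('t',round(o['time_s'],2),'pos',p.round(1),'toolY',cur.round(2),'tilt',np.degrees(np.arccos(-M[2,2])).round(2),'roll',roll.round(2),'j7',round(o['joint_positions'][6],2))
d=(np.array([x,y,z])*1e3-p)/n
for k in range(n):
    Mk=M@R.from_euler('z',roll/n*k,degrees=True).as_matrix()
    print((Mk.T@d).round(1),round(roll/n,2))
E
python3 plan.py 0.483 -0.0055 0.22 -10.7 16
```

```text
t 0.2 pos [ 262.3 -594.3  230.6] toolY -66.18 tilt 0.07 roll -55.48 j7 -0.06
[ 27.5 -28.1   0.7] -3.47
[ 29.1 -26.4   0.7] -3.47
[ 30.7 -24.6   0.7] -3.47
[ 32.1 -22.7   0.7] -3.47
[ 33.4 -20.7   0.7] -3.47
[ 34.6 -18.6   0.7] -3.47
[ 35.7 -16.5   0.7] -3.47
[ 36.6 -14.3   0.7] -3.47
[ 37.4 -12.1   0.7] -3.47
[38.1 -9.8  0.7] -3.47
[38.6 -7.5  0.7] -3.47
[39.  -5.1  0.7] -3.47
[39.2 -2.8  0.7] -3.47
[39.3 -0.4  0.7] -3.47
[39.2  2.   0.7] -3.47
[39.1  4.4  0.7] -3.47
```

```bash
python3 -m handwheel '[27.5,-28,0.7,-3.5,0.45, 29,-26,0.7,-3.5,0.45, 31,-25,0.7,-3.5,0.45, 32,-23,0.7,-3.5,0.45, 33,-21,0.7,-3.5,0.45, 35,-19,0.7,-3.5,0.45, 36,-16,0.7,-3.5,0.45, 37,-14,0.7,-3.5,0.45]' 40 && python3 -m handwheel '[37,-12,0.7,-3.5,0.45, 38,-10,0.7,-3.5,0.45, 39,-7,0.7,-3.5,0.45, 39,-5,0.7,-3.5,0.45, 39,-3,0.7,-3.5,0.45, 39,0,0.7,-3.5,0.45, 39,2,0.7,-3.5,0.45, 0,0,0,0,0.45]'; python3 plan.py 0.483 -0.0055 0.22 -10.7 1
python3 -c "
from h import *
c=cap('wrist','w1')
for n,P in [('bar',(.483,-.0055,.126)),('screw',(.4655,-.1075,.086))]:print(n,proj(c,P))"
```

```text
time_s: 1.0
eef_pos: [0.3731, -0.2977, 0.2257]
orientation: [2.824, 1.376, -0.0]
force: [0.3, -0.4, 0.5]
grip_width: 0.047
finger_force: 0.0
time_s: 1.8
eef_pos: [0.4693, -0.0365, 0.2211]
orientation: [-2.46, -1.952, -0.004]
force: [-0.2, -1.3, 0.1]
grip_width: 0.0469
finger_force: 0.0
t 1.8 pos [469.3 -36.5 221.1] toolY -13.14 tilt 0.17 roll -2.44 j7 -0.34
[33.3  6.3  1.2] -2.44
bar [329.08655906 166.5017078 ]
screw [332.83812348 252.56332836]
```

View pics/w1.png

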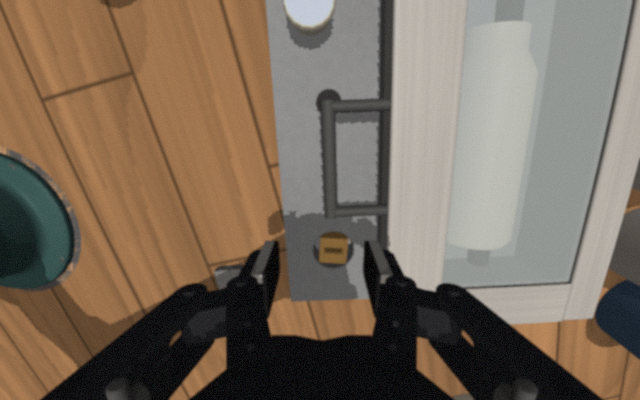

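The wrist view shows the bar from (328,101) to (331,215), with posts at its ends, and the brass screw at (333,249) with its slot lying nearly along the mill's x. The prediction of the bar's middle (329,166) is off by about 8 px along the bar, or is just biased by the ends I picked.

```bash
cat > slot.py <<'E'
import sys
from h import *
def slot(tag,x0,x1,y0,y1):
    c=load(tag);p=c['pixels'];hsv=cv2.cvtColor(p,cv2.COLOR_RGB2HSV)
    m=cv2.inRange(hsv,(14,110,60),(35,255,255));k=np.zeros_like(m);k[y0:y1,x0:x1]=m[y0:y1,x0:x1]
    n,l,s,_=cv2.connectedComponentsWithStats(k);i=1+np.argmax(s[1:,4])
    cn=max(cv2.findContours((l==i).astype(np.uint8),0,2)[0],key=cv2.contourArea)
    H=cv2.convexHull(cn);r=cv2.minAreaRect(H);M=cv2.moments(H);ct=(M['m10']/M['m00'],M['m01']/M['m00'])
    f=np.zeros_like(m);cv2.fillPoly(f,[H],255);f=cv2.erode(f,np.ones((5,5)))
    g=cv2.GaussianBlur(p.max(2),(3,3),0);v=g[f>0];th=(np.percentile(v,75)+v.min())/2
    ys,xs=np.nonzero((f>0)&(g<th));P=np.c_[xs,ys].astype(float);w=np.linalg.svd(P-P.mean(0),full_matrices=0)[2][0]*8
    A=onz(c,P.mean(0)+w,.086);B=onz(c,P.mean(0)-w,.086);d=A-B
    ang=lambda d:(np.degrees(np.arctan2(d[1],d[0]))+90)%180-90
    bx=cv2.boxPoints(r);e=[onz(c,q,.086) for q in bx]
    print('head px',np.round(ct,1),onz(c,ct,.086).round(4),'edges',[round(ang(e[i+1]-e[i]),1) for i in range(3)],[round(np.linalg.norm(e[i+1]-e[i])*1e3,1) for i in range(2)])
    print('slot px',P.mean(0).round(1),len(P),onz(c,P.mean(0),.086).round(4),'dir',round(ang(d),1))
if __name__=='__main__': slot(sys.argv[1],*map(int,sys.argv[2:]))
E
python3 slot.py w1 310 360 225 275
python3 -c "
from h import *
c=load('w1');a=onz(c,(328.5,101),.126);b=onz(c,(330.5,215),.126);print(a,b,(a+b)/2,np.linalg.norm(a-b),np.degrees(np.arctan2(*(b-a)[:2])))
print(onz(c,(390,250),.133),onz(c,(386,20),.133))
"
python3 plan.py 0.483 -0.0055 0.107 -10.7 4
```

```text
head px [333.  248.2] [ 0.4668 -0.1024  0.086 ] edges [np.float64(73.1), np.float64(-17.6), np.float64(74.8)] [np.float64(37.5), np.float64(29.9)]
slot px [333.5 244.7] 133 [ 0.4683 -0.0983  0.086 ] dir 71.7
[0.49429027 0.04683625 0.126     ] [ 0.47451114 -0.04915016  0.126     ] [ 0.4844007  -0.00115695  0.126     ] 0.09800308071451246 -168.35650518833296
[ 0.52072923 -0.09252119  0.133     ] [0.54768408 0.092413   0.133     ]
t 1.85 pos [468.4 -39.4 220.8] toolY -13.38 tilt 0.05 roll -2.68 j7 -0.34
[ 9.1  1.6 28.5] -0.67
[ 9.   1.7 28.5] -0.67
[ 9.   1.8 28.5] -0.67
[ 9.   1.9 28.5] -0.67
```

```bash
python3 -m handwheel '[9,1.8,20,-0.7,0.45, 9,1.8,20,-0.7,0.45, 9,1.8,20,-0.7,0.45, 9,2,20,-0.6,0.45, 0,0,15,0,0.45, 0,0,10,0,0.45, 0,0,0,0,0.45]' 40; python3 plan.py 0.4837 -0.003 0.107 -10.7 1
```

```text
time_s: 2.55
eef_pos: [0.482, -0.0096, 0.1146]
orientation: [-2.424, -1.996, 0.004]
force: [-0.1, -0.7, -0.5]
grip_width: 0.0469
finger_force: 0.0
t 2.55 pos [482.   -9.6 114.6] toolY -11.07 tilt 0.16 roll -0.37 j7 -0.49
[6.8 0.4 7.6] -0.37
```

```bash
python3 -m handwheel '[5,0.4,7,-0.4,0.45, 0,0,0,0,0.45, 0,0,0,0,0.9, 0,0,0,0,0.9, 0,0,0,0,0.9, 0,0,0,0,0.9]' 60 ; python3 -m handwheel '[0,0,-2,0,0.9, 0,0,-2,0,0.9, 0,0,-2,0,0.9, 0,0,0,0,0.9, 0,0,0,0,0.9]'; python3 -m handwheel '[0,0,-2,0,0.9, 0,0,-2,0,0.9, 0,0,0,0,0.9]'
```

```text
time_s: 3.15
eef_pos: [0.4843, -0.0037, 0.1093]
orientation: [2.417, 2.007, -0.001]
force: [-2.0, 0.4, 7.0]
grip_width: 0.01
finger_force: 58.5
time_s: 3.65
eef_pos: [0.4842, -0.0037, 0.1146]
orientation: [-2.417, -2.007, 0.001]
force: [0.5, 0.6, -2.5]
grip_width: 0.0101
finger_force: 58.5
time_s: 3.95
eef_pos: [0.4843, -0.0037, 0.1189]
orientation: [-2.417, -2.007, 0.0]
force: [-0.6, 0.5, -3.3]
grip_width: 0.0097
finger_force: 58.5
```

```bash
python3 -m handwheel '[0,0,-2,0,0.9, 0,0,0,0,0.9]';python3 -m handwheel '[0,0,-2,0,0.9, 0,0,0,0,0.9]';python3 -m handwheel '[0,0,-2,0,0.9, 0,0,0,0,0.9]'
```

```text
time_s: 4.15
eef_pos: [0.4843, -0.0037, 0.1201]
orientation: [-2.417, -2.007, -0.0]
force: [4.0, 0.4, -14.3]
grip_width: 0.0098
finger_force: 59.0
time_s: 4.35
eef_pos: [0.4842, -0.0037, 0.1208]
orientation: [-2.416, -2.006, -0.001]
force: [8.9, 0.8, -28.1]
grip_width: 0.0101
finger_force: 58.8
time_s: 4.55
eef_pos: [0.4842, -0.0037, 0.1215]
orientation: [-2.415, -2.006, -0.002]
force: [13.6, -0.0, -42.1]
grip_width: 0.0096
finger_force: 57.9
```

It is caught: it stops dead at about 11 mm, with the force rising to 42 N. I'll lower it, let go and go for the key.

```bash
python3 -m handwheel '[0,0,4,0,0.9, 0,0,4,0,0.9, 0,0,4,0,0.9, 0,0,4,0,0.9, 0,0,0,0,0.45, 0,0,0,0,0.45, 0,0,-15,0,0.45, 0,0,-25,0,0.45]'; python3 -m handwheel '[0,0,-40,0,0.45, 0,0,-40,0,0.45, 30,0,-10,0,0.45, 0,0,0,0,0.45,0,0,0,0,0.45,0,0,0,0,0.45]'; python3 -c "
from h import *
c=cap('wrist','w2');print(proj(c,(.466,-.107,.086)))"; python3 plan.py 0.466 0.374 0.24 90 14
```

```text
time_s: 5.35
eef_pos: [0.4838, -0.0037, 0.1485]
orientation: [-2.415, -2.007, 0.002]
force: [1.2, 0.2, 0.9]
grip_width: 0.0468
finger_force: 0.0
time_s: 5.95
eef_pos: [0.4896, 0.0251, 0.2383]
orientation: [-2.417, -2.006, 0.002]
force: [-0.6, -0.0, 0.8]
grip_width: 0.0471
finger_force: 0.0
[322.66629144 292.08581002]
t 6.0 pos [489.5  25.  238.1] toolY -10.63 tilt 0.07 roll -100.63 j7 -0.44
[24.2 -6.2 -0.1] -7.19
[24.8 -3.2 -0.1] -7.19
[25.  -0.  -0.1] -7.19
[24.8  3.1 -0.1] -7.19
[24.2  6.2 -0.1] -7.19
[23.2  9.1 -0.1] -7.19
[21.9 12.  -0.1] -7.19
[20.3 14.6 -0.1] -7.19
[18.3 17.  -0.1] -7.19
[16.  19.2 -0.1] -7.19
[13.5 21.  -0.1] -7.19
[10.7 22.6 -0.1] -7.19
[ 7.8 23.7 -0.1] -7.19
[ 4.8 24.5 -0.1] -7.19
```

```bash
python3 slot.py w2 300 350 265 315; python3 -m handwheel '[24,-6,0,-7.2,0.4, 25,-3,0,-7.2,0.4, 25,0,0,-7.2,0.4, 25,3,0,-7.2,0.4, 24,6,0,-7.2,0.4, 23,9,0,-7.2,0.4, 22,12,0,-7.2,0.4, 20,15,0,-7.2,0.4]' && python3 -m handwheel '[18,17,0,-7.2,0.4, 16,19,0,-7.2,0.4, 13,21,0,-7.2,0.4, 11,23,0,-7.2,0.4, 3,0,0,-7.2,0.4, 0,0,0,-7,0.4, 0,0,0,0,0.4, 0,0,0,0,0.4]';  python3 -c "
from h import *
c=cap('wrist','w3');print(proj(c,(.466,.374,.117)))"; python3 plan.py 0.466 0.374 0.14 90 2
```

```text
head px [322.6 288.9] [ 0.4667 -0.1024  0.086 ] edges [np.float64(-10.6), np.float64(80.3), np.float64(-10.6)] [np.float64(30.3), np.float64(36.0)]
slot px [322.8 286.3] 91 [ 0.4677 -0.0988  0.086 ] dir 75.3
time_s: 6.8
eef_pos: [0.4767, 0.225, 0.238]
orientation: [-1.145, -2.925, 0.002]
force: [0.1, 0.4, 0.3]
grip_width: 0.0516
finger_force: 0.0
time_s: 7.6
eef_pos: [0.4675, 0.3245, 0.238]
orientation: [-0.006, -3.14, 0.001]
force: [-0.6, -0.1, 0.9]
grip_width: 0.051
finger_force: 0.0
[370.31343614 193.01916307]
t 7.65 pos [467.5 324.5 238.2] toolY 89.82 tilt 0.06 roll -0.18 j7 0.52
[ 0.8 24.8 49.1] -0.09
[ 0.8 24.8 49.1] -0.09
```

View pics/w3.png

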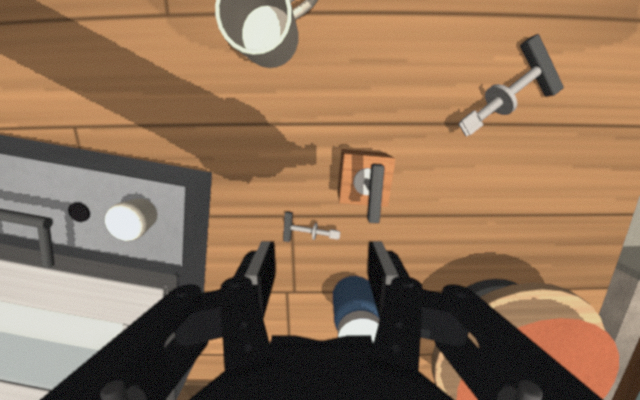

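The wrist view shows the T-bar of the stand's key at (376,193), the stand at (367,178), the small key at (310,230), the large key at (510,90) and the glaze jar at (355,310).

Run:
```python
from h import *
c=load('w3');t=load('t0');s=load('s0')
g=c['pixels'].max(2);m=np.zeros_like(g);m[155:232,355:395]=(g[155:232,355:395]<85)
n,l,st,ct=cv2.connectedComponentsWithStats(m);i=1+np.argmax(st[1:,4])
r=cv2.minAreaRect(np.argwhere(l==i)[:,::-1].astype(np.float32));print(st[i],ct[i],r)
bx=cv2.boxPoints(r);e=[onz(c,q,.117) for q in bx]
for k in range(2):
    d=e[k+1]-e[k];print(np.linalg.norm(d),np.degrees(np.arctan2(d[1],d[0])))
print('wrist',onz(c,r[0],.117),'2view',two(c,ct[i],t,(206.4,233.5)))
# stand (orange) in wrist & top
for nm,q,box in(('w3',c,(140,215,330,405)),('t0',t,(220,248,200,225))):
    h=cv2.cvtColor(q['pixels'],cv2.COLOR_RGB2HSV);y0,y1,x0,x1=box
    k=cv2.inRange(h,(5,150,100),(14,255,255));z=np.zeros_like(k);z[y0:y1,x0:x1]=k[y0:y1,x0:x1]
    ys,xs=np.nonzero(z);r=cv2.minAreaRect(np.c_[xs,ys].astype(np.float32));print(nm,len(xs),r,onz(q,r[0],.055))
```

```text
[365 164  16  56 161] [370.16149068 189.8757764 ] ((368.9613037109375, 190.8717498779297), (11.304871559143066, 55.10897445678711), 11.51383113861084)
0.0554715147613453 171.1049063215746
0.01092907265245006 78.43612451030168
wrist [0.4638062  0.37256461 0.117     ] 2view (array([0.4661358 , 0.37636119, 0.1051682 ]), np.float64(0.0010456319232816794))
w3 19 ((362.6767272949219, 177.07122802734375), (43.96760940551758, 47.00346755981445), 6.009005546569824) [0.46361279 0.37525235 0.055     ]
t0 261 ((212.0, 233.5), (27.0, 24.0), 90.0) [0.46860301 0.37037693 0.055     ]
```

Run:
```python
from h import *
c=load('w3');t=load('t0')
h=cv2.cvtColor(c['pixels'],cv2.COLOR_RGB2HSV)
m=np.zeros(h.shape[:2],np.uint8);m[155:232,355:395]=((h[...,1]<90)&(h[...,2]<125))[155:232,355:395]
m=cv2.morphologyEx(m,cv2.MORPH_OPEN,np.ones((3,5)))
n,l,st,ct=cv2.connectedComponentsWithStats(m);i=1+np.argmax(st[1:,4])
r=cv2.minAreaRect(np.argwhere(l==i)[:,::-1].astype(np.float32));print(st[i],ct[i],r)
bx=cv2.boxPoints(r)
e=[onz(c,q,.117) for q in bx]
for k in range(2):
    d=e[k+1]-e[k];print(np.linalg.norm(d),np.degrees(np.arctan2(d[1],d[0])))
print('wrist',onz(c,r[0],.117),'2view',two(c,r[0],t,(206.4,233.5)))
cv2.imwrite('pics/m.png',cv2.resize(c['pixels'][150:240,340:410,::-1],None,fx=6,fy=6))
for y in range(160,228,8): print(y,c['pixels'][y,360:390].max(1))
```

```text
[364 165  20  58 737] [374.46811398 192.20081411] ((371.94488525390625, 193.16207885742188), (18.186960220336914, 57.633567810058594), 4.763641834259033)
0.058704722187435956 177.70087492372147
0.017485017144011513 85.11278776354064
wrist [0.46615157 0.37561628 0.117     ] 2view (array([0.4658066 , 0.37474783, 0.11750131]), np.float64(0.0015531712969319177))
160 [144 145 156 186 218 224 222 222 220 221 221 220 219 219 221 221 218 219
 220 220 219 220 221 221 220 219 221 221 222 219]
168 [139 138 146 166 183 193 199 205 208 188 143  85  60  85  96 107 103 109
 107 110 112 108 110 119 157 202 222 225 226 223]
176 [147 147 148 159 193 223 228 228 223 183 119  60  72  94 108 107 106 106
 107 110 112 109 110 141 186 212 221 223 220 219]
184 [147 145 153 159 154 122  87  82  68  55  51  66  88 101 106 108 105 108
 108 112 108 106 130 177 200 207 211 214 212 210]
192 [144 147 162 200 225 231 229 223 180 109  64  83  96 107 105 107 103 109
 110 106 109 124 175 210 221 219 222 221 222 217]
200 [181 206 213 213 215 212 203 172 110  61  65  88  99 102 105 108 108 112
 105 103 113 146 187 208 213 214 219 212 208 198]
208 [197 197 194 196 194 193 172 132  79  60  83  94 101 102 107 107 110 103
 104 104 124 161 190 191 195 192 196 197 194 196]
216 [133 135 137 135 134 125 106  72  55  70  87  99 102 105 103 107 106 107
 104 109 119 130 137 131 135 131 135 133 134 135]
224 [194 193 196 191 190 191 191 195 189 185 180 184 187 179 184 182 186 181
 185 188 190 191 190 191 195 189 191 193 191 188]
```

```bash
python3 - <<'E'
from h import *
c=load('w3')
a=onz(c,(378,165.5),.117);b=onz(c,(373.6,221.5),.117);d=a-b
print(a,b,(a+b)/2,np.linalg.norm(d),np.degrees(np.arctan2(d[1],d[0])))
E
python3 plan.py 0.466 0.378 0.14 90 3
```

```text
[0.4387021 0.3800656 0.117    ] [0.49606161 0.37880928 0.117     ] [0.46738185 0.37943744 0.117     ] 0.05737326387237963 178.74527646669074
t 7.65 pos [467.5 324.5 238.2] toolY 89.82 tilt 0.06 roll -0.18 j7 0.52
[ 0.5 17.8 32.7] -0.06
[ 0.5 17.8 32.7] -0.06
[ 0.5 17.8 32.7] -0.06
```

```bash
python3 -m handwheel '[0.3,18,32,0,0.4, 0,18,33,0,0.4, 0,17,33,0,0.4, 0,0,25,0,0.4, 0,0,22,0,0.4, 0,0,0,0,0.4, 0,0,0,0,0.4]'; python3 plan.py 0.467 0.377 0.091 90 1
```

```text
time_s: 8.35
eef_pos: [0.4671, 0.3783, 0.0941]
orientation: [-0.001, -3.141, 0.0]
force: [0.2, 0.4, 1.3]
grip_width: 0.0513
finger_force: 0.0
t 8.35 pos [467.1 378.3  94.1] toolY 89.95 tilt 0.01 roll -0.05 j7 0.33
[ 0.1 -1.3  3.1] -0.05
```

```bash
python3 -m handwheel '[0,0,2,0,0.4, 0,0,0,0,0.7, 0,0,0,0,1, 0,0,0,0,1, 0,0,0,0,1,0,0,0,0,1]' 80;python3 -m handwheel '[0,0,-20,0,1, 0,0,-30,0,1, 0,0,-40,0,1, 0,0,-40,0,1, 0,0,-30,0,1, 0,0,0,0,1,0,0,0,0,1]';  python3 plan.py 0.466 -0.105 0.255 75 16
```

```text
time_s: 8.95
eef_pos: [0.4673, 0.3787, 0.0926]
orientation: [-0.0, 3.14, 0.001]
force: [-0.5, 0.2, 5.6]
grip_width: 0.0107
finger_force: 78.8
time_s: 9.65
eef_pos: [0.4669, 0.3778, 0.2515]
orientation: [-0.0, 3.141, -0.001]
force: [-0.1, -0.6, -1.8]
grip_width: 0.0104
finger_force: 78.4
t 9.65 pos [466.9 377.8 251.5] toolY 90.0 tilt 0.04 roll 15.0 j7 0.45
[  0.1 -30.2  -0.2] 0.94
[ -0.4 -30.2  -0.2] 0.94
[ -0.9 -30.2  -0.2] 0.94
[ -1.4 -30.1  -0.2] 0.94
[ -1.9 -30.1  -0.2] 0.94
[ -2.4 -30.1  -0.2] 0.94
[ -2.9 -30.   -0.2] 0.94
[ -3.4 -30.   -0.2] 0.94
[ -3.9 -29.9  -0.2] 0.94
[ -4.4 -29.9  -0.2] 0.94
[ -4.9 -29.8  -0.2] 0.94
[ -5.3 -29.7  -0.2] 0.94
[ -5.8 -29.6  -0.2] 0.94
[ -6.3 -29.5  -0.2] 0.94
[ -6.8 -29.4  -0.2] 0.94
[ -7.3 -29.3  -0.2] 0.94
```

```bash
python3 -m handwheel '[-4,-30,0,0.9,1, -5,-30,0,0.9,1, -5,-30,0,0.9,1, -6,-30,0,0.9,1, -6,-30,0,0.9,1, -7,-30,0,0.9,1, -7,-30,0,0.9,1, -7,-30,0,0.9,1]' && python3 -m handwheel '[-8,-30,0,0.9,1, -8,-30,0,0.9,1, -9,-30,0,0.9,1, -9,-30,0,0.9,1, -10,-30,0,0.9,1, -10,-30,0,0.9,1, -10,-30,0,0.9,1, 0,0,0,0.9,1]' && python3 -m handwheel '[0,0,0,0,1, 0,0,0,0,1,0,0,0,0,1]'; python3 plan.py 0.53 -0.105 0.255 75 1
python3 - <<'E'
from h import *
c=cap('wrist','w4');cap('scene','s4');u=proj(c,(.466,-.105,.086)).astype(int);print(u)
y,x=max(u[1]-60,0),max(u[0]-80,0)
a=c['pixels'][y:y+120,x:x+160,::-1];a=cv2.resize(a,(640,480),interpolation=cv2.INTER_CUBIC)
cv2.imwrite('pics/w4c.png',a);print(x,y)
E
```

```text
time_s: 10.45
eef_pos: [0.4997, 0.1339, 0.2497]
orientation: [-0.198, -3.132, 0.001]
force: [1.2, 0.3, -0.9]
grip_width: 0.0107
finger_force: 78.4
time_s: 11.25
eef_pos: [0.5266, -0.0878, 0.2491]
orientation: [-0.406, -3.111, 0.002]
force: [0.1, -0.8, -1.9]
grip_width: 0.01
finger_force: 78.4
time_s: 11.55
eef_pos: [0.5273, -0.0806, 0.2513]
orientation: [-0.389, -3.116, -0.001]
force: [-0.2, 0.0, -1.6]
grip_width: 0.0104
finger_force: 78.5
t 11.55 pos [527.3 -80.6 251.3] toolY 75.76 tilt 0.06 roll 0.76 j7 1.12
[ -8.6 -23.   -3.7] 0.76
[284 136]
204 76
```

View pics/w4.png

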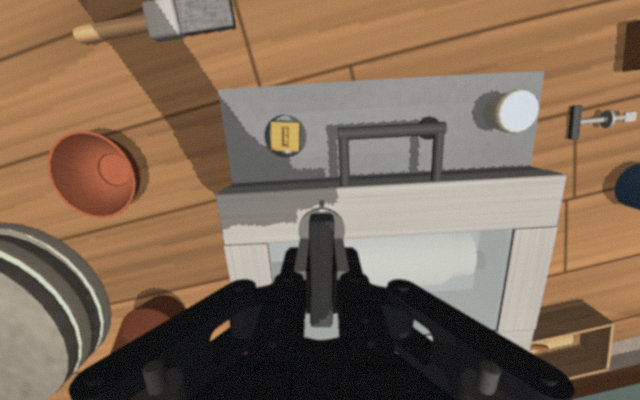

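View pics/w4c.png

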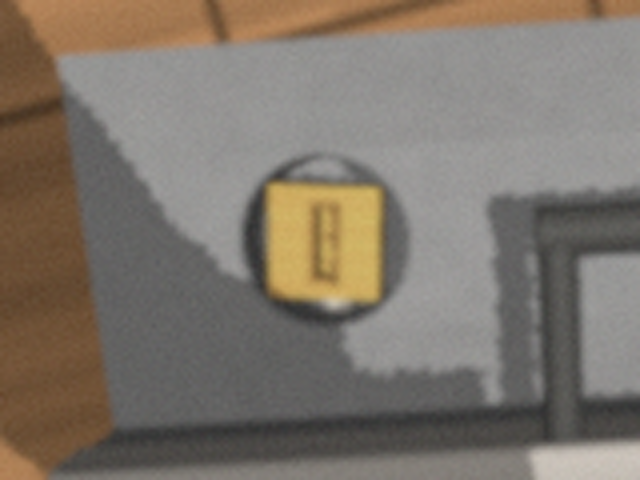

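The wrist view shows the held key with its blade tip at about (322,205), the screw head at (285,136) with its slot close to image vertical, and the bar at (390,130).

```bash
cat > slot2.py <<'E'
import sys
from h import *
def run(tag,u,v):
    c=load(tag);p=c['pixels'];h=cv2.cvtColor(p,cv2.COLOR_RGB2HSV)
    k=np.zeros(h.shape[:2],np.uint8);k[v-25:v+25,u-25:u+25]=cv2.inRange(h,(15,90,90),(35,255,255))[v-25:v+25,u-25:u+25]
    cn=max(cv2.findContours(k,0,2)[0],key=cv2.contourArea);r=cv2.minAreaRect(cn);bx=cv2.boxPoints(r)
    e=[onz(c,q,.086) for q in bx];ang=lambda d:round((np.degrees(np.arctan2(d[1],d[0]))+90)%180-90,1)
    print('head',np.round(r[0],1),onz(c,r[0],.086).round(4),[(ang(e[i+1]-e[i]),round(1e3*np.linalg.norm(e[i+1]-e[i]),1)) for i in range(2)])
    f=np.zeros_like(k);cv2.fillPoly(f,[cv2.convexHull(cn)],1);f=cv2.erode(f,np.ones((7,7)))
    g=p.sum(2).astype(float);ref=np.median(g[f>0]);w=np.where(f>0,np.clip(ref*.85-g,0,None),0)
    ys,xs=np.nonzero(w);W=w[ys,xs];P=np.c_[xs,ys];m=(P*W[:,None]).sum(0)/W.sum();C=((P-m)*W[:,None]).T@(P-m)
    d=np.linalg.eigh(C)[1][:,1]*8;A,B=onz(c,m+d,.086),onz(c,m-d,.086);print('slot',m.round(1),onz(c,m,.086).round(4),'dir',ang(A-B))
if __name__=='__main__':run(sys.argv[1],int(sys.argv[2]),int(sys.argv[3]))
E
python3 slot2.py w4 285 136
python3 - <<'E'
from h import *
from plant import ctrl
c=load('w4');o=ctrl.get_obs();p=o['eef_pos'];print(p)
T=[p[0],p[1],p[2]-.0826];print('tip expected px',proj(c,T),'TCP',proj(c,p))
Tt=np.array(T);M=R.from_rotvec(o['orientation']).as_matrix()
print('expected bar ends',[proj(c,Tt+[0,0,.107]+s*.03*M[:,0]).round(1) for s in(1,-1)],'collar',proj(c,Tt+[0,0,.049]))
for y in range(198,222,2):print(y,c['pixels'][y,308:338].max(1))
cv2.imwrite('pics/w4k.png',cv2.resize(c['pixels'][190:340,270:380,::-1],None,fx=4,fy=4,interpolation=cv2.INTER_CUBIC))
L=onz(c,(204+58/4,76+58/4),.085);print('ledge corner',L)
E
```

```text
head [284.5 136. ] [ 0.4659 -0.1048  0.086 ] [(np.float64(75.6), np.float64(31.0)), (np.float64(-15.5), np.float64(31.8))]
slot [283.7 137.4] [ 0.4671 -0.106   0.086 ] dir -15.0
[ 0.52754767 -0.08091119  0.25163768]
tip expected px [319.69061176 207.77123666] TCP [319.17114151 254.16419622]
expected bar ends [array([318.8, 220.7]), array([319., 328.])] collar [319.43370707 230.68911632]
198 [131 131 130 131 129 133 130 129 129 130 129 133 128 129 129 125 126 129
 130 127 127 128 128 128 125 128 129 129 146 162]
200 [126 134 128 129 126 126 131 132 130 126 123 117 107 107  99 109 119 125
 128 126 131 131 131 131 130 130 132 139 158 180]
202 [135 127 134 127 131 132 130 130 131 131 122 103  83  75  77  93 119 146
 157 150 138 131 139 134 130 137 146 159 169 184]
204 [130 132 132 126 133 137 136 143 154 162 152 125  94  71  79 107 151 185
 190 185 171 176 180 171 151 167 182 193 196 195]
206 [132 133 135 137 148 166 183 188 190 192 175 145 113  97 104 126 160 186
 191 191 194 198 200 196 193 196 196 201 204 199]
208 [166 166 166 165 163 162 156 146 137 123 120 115 115 115 112 119 124 12
[... 164 characters left out ...]
0 185 195 196]
212 [127 122 118 116 113 107 114 107 113 108 120 120 132 132 132 130 123 118
 110 114 113 111 118 127 128 116 113 126 151 172]
214 [128 123 103  83  62  46  47  47  49  49  45  52  48  43  51  45  54  46
  46  50  48  57  62  73  94 112 119 113 112 124]
216 [130 107  72  41  29  37  31  30  33  38  36  36  36  32  33  37  36  34
  35  32  36  29  33  34  55  91 114 126 122 120]
218 [119  99  58  37  25  30  34  35  40  32  35  41  31  39  30  35  33  32
  34  39  28  34  33  38  48  82 106 125 128 126]
220 [112  83  51  32  33  36  34  36  37  38  41  36  39  38  34  38  42  42
  48  42  45  45  42  44  44  72  98 120 123 127]
ledge corner [ 0.40393112 -0.15867415  0.085     ]
```

View pics/w4k.png

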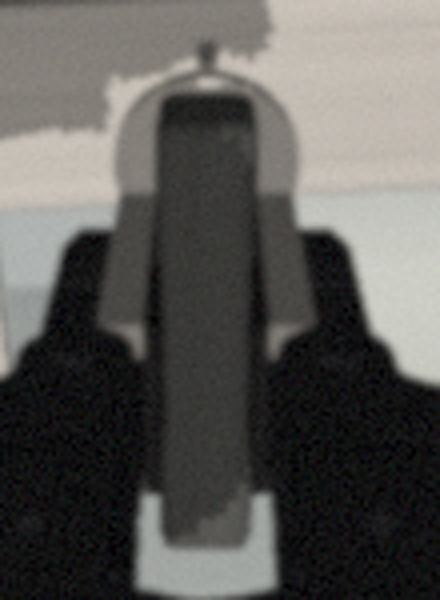

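```bash
python3 plan.py 0.4655 -0.1064 0.195 75 4
```

```text
t 11.65 pos [527.5 -80.9 251.6] toolY 75.73 tilt 0.02 roll 0.73 j7 1.12
[ 13.5 -10.   14.2] 0.18
[ 13.4 -10.   14.2] 0.18
[ 13.4 -10.1  14.2] 0.18
[ 13.4 -10.1  14.2] 0.18
```

```bash
python3 -m handwheel '[13.5,-10,10,0.2,1, 13.4,-10,14,0.2,1, 13.4,-10,15,0.2,1, 13.4,-10,18,0.1,1, 0,0,0,0,1, 0,0,0,0,1, 0,0,0,0,1]'; python3 plan.py 0.4655 -0.1064 0.172 75 1
python3 - <<'E'
from h import *
cap('top','t5');s=cap('scene','s5');u=proj(s,(.4655,-.106,.13)).astype(int);print(u)
cv2.imwrite('pics/s5c.png',cv2.resize(s['pixels'][u[1]-40:u[1]+40,u[0]-50:u[0]+50,::-1],None,fx=6,fy=6,interpolation=cv2.INTER_CUBIC))
E
```

```text
time_s: 12.35
eef_pos: [0.4673, -0.1065, 0.1959]
orientation: [0.41, 3.112, 0.0]
force: [0.7, 1.0, -1.4]
grip_width: 0.0105
finger_force: 78.3
t 12.35 pos [ 467.3 -106.5  195.9] toolY 74.97 tilt 0.15 roll -0.03 j7 1.15
[ 1.8 -0.4 23.9] -0.03
[309 159]
```

View pics/s5c.png

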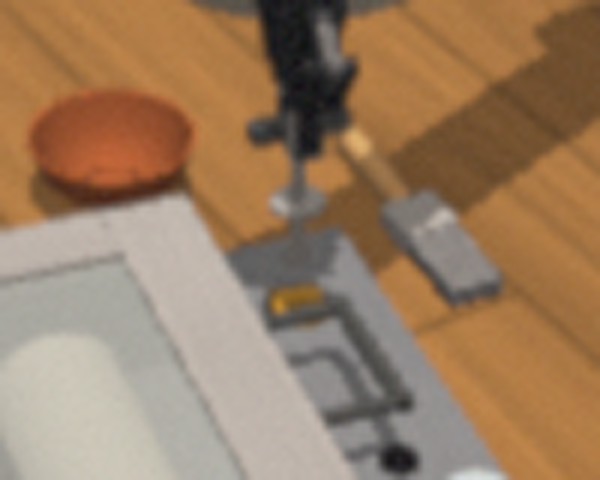

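The scene crop shows the key held upright, its collar at (300,203) and its blade directly above the brass head at (297,300). I'm descending in small steps and watching the force.

```bash
python3 -m handwheel '[1.8,-0.4,10,0,1, 0,0,8,0,1, 0,0,5,0,1, 0,0,0,0,1, 0,0,0,0,1]'; python3 plan.py 0.4655 -0.1064 0.155 75 1;  python3 -m handwheel '[0,0,3,0,1, 0,0,3,0,1, 0,0,0,0,1]'; python3 plan.py 0.4655 -0.1064 0.155 75 1
```

```text
time_s: 12.95
eef_pos: [0.4638, -0.1069, 0.1716]
orientation: [-0.412, -3.114, -0.0]
force: [0.7, 0.1, -2.3]
grip_width: 0.0105
finger_force: 78.4
t 12.95 pos [ 463.8 -106.9  171.6] toolY 74.93 tilt 0.03 roll -0.07 j7 1.12
[-1.6  0.9 16.6] -0.07
time_s: 13.25
eef_pos: [0.4639, -0.107, 0.1656]
orientation: [0.412, 3.114, 0.0]
force: [-0.4, 0.3, -1.4]
grip_width: 0.0103
finger_force: 78.6
t 13.25 pos [ 463.9 -107.   165.6] toolY 74.92 tilt 0.01 roll -0.08 j7 1.11
[-1.4  1.  10.6] -0.08
```

```bash
python3 -m handwheel '[-1.2,0.6,2,0,1, 0,0,3,0,1, 0,0,0,0,1]'; python3 -m handwheel '[0,0,3,0,1, 0,0,0,0,1]';python3 plan.py 0.4655 -0.1064 0.155 75 1
```

```text
time_s: 13.55
eef_pos: [0.4649, -0.1066, 0.1604]
orientation: [-0.412, -3.114, -0.0]
force: [0.7, -0.7, -1.7]
grip_width: 0.0104
finger_force: 78.6
time_s: 13.75
eef_pos: [0.4648, -0.1066, 0.1573]
orientation: [-0.412, -3.114, -0.001]
force: [0.7, 0.3, -2.4]
grip_width: 0.0104
finger_force: 78.6
t 13.75 pos [ 464.8 -106.6  157.3] toolY 74.92 tilt 0.04 roll -0.08 j7 1.1
[-0.6  0.3  2.3] -0.08
```

```bash
python3 -m handwheel '[0,0,1,0,1, 0,0,0,5,1, 0,0,0,6,1, 0,0,0,6,1, 0,0,0,6,1, 0,0,0,6,1, 0,0,0,6,1]'; python3 -c "
from plant import ctrl;print(ctrl.get_obs()['torque'])"; python3 -m handwheel '[0,0,0,6,1, 0,0,0,6,1, 0,0,0,6,1, 0,0,0,6,1, 0,0,0,6,1, 0,0,0,6,1, 0,0,0,5,1, 0,0,0,0,1]';python3 -c "
from plant import ctrl;print(ctrl.get_obs()['torque'])"; python3 plan.py 0.4648 -0.1066 0.156 -10 1
```

```text
time_s: 14.45
eef_pos: [0.4652, -0.1059, 0.1566]
orientation: [-1.335, -2.844, -0.002]
force: [0.4, 2.6, -3.9]
grip_width: 0.0105
finger_force: 78.3
[ 0.64270253 -0.33383621  0.07770623]
time_s: 15.25
eef_pos: [0.4656, -0.1058, 0.1566]
orientation: [2.241, 2.201, 0.002]
force: [2.6, 2.9, -4.1]
grip_width: 0.0104
finger_force: 78.2
[ 0.86390318 -0.64975665  0.08024645]
t 15.25 pos [ 465.6 -105.8  156.6] toolY -1.04 tilt 0.08 roll 8.96 j7 -0.08
[-0.9 -0.7  0.6] 8.96
```

```bash
for i in 1 2; do :; done; python3 -m handwheel '[0,0,0,4,1, 0,0,0,4,1, 0,0,0,0,1]';python3 -c "
from plant import ctrl;print(ctrl.get_obs()['torque'])"; python3 -m handwheel '[0,0,0,3,1, 0,0,0,0,1]';python3 -c "
from plant import ctrl;print(ctrl.get_obs()['torque'])"; python3 plan.py 0.4648 -0.1066 0.156 -10 1
```

```text
time_s: 15.55
eef_pos: [0.4656, -0.1059, 0.1566]
orientation: [-2.388, -2.041, -0.002]
force: [2.9, 3.4, -5.3]
grip_width: 0.0107
finger_force: 78.1
[ 0.88299091 -0.86182711  0.06266081]
time_s: 15.75
eef_pos: [0.4655, -0.106, 0.1567]
orientation: [2.44, 1.979, 0.002]
force: [3.5, 4.5, -6.1]
grip_width: 0.0103
finger_force: 78.0
[ 1.09037233 -1.00975787  0.05362339]
t 15.75 pos [ 465.5 -106.   156.7] toolY -11.9 tilt 0.07 roll -1.9 j7 -0.25
[-0.7 -0.6  0.7] -1.9
```

```bash
python3 -m handwheel '[0,0,0,-1.5,1, 0,0,0,0,0.45, 0,0,0,0,0.45, 0,0,0,0,0.45, 0,0,-20,0,0.45, 0,0,-30,0,0.45, 0,0,-20,0,0.45, 0,0,0,0,0.45]'; python3 plan.py 0.4842 -0.0037 0.2 -10.7 4
python3 - <<'E'
from h import *
s=cap('scene','s6');u=proj(s,(.4655,-.106,.13)).astype(int)
cv2.imwrite('pics/s6c.png',cv2.resize(s['pixels'][u[1]-40:u[1]+40,u[0]-50:u[0]+50,::-1],None,fx=6,fy=6,interpolation=cv2.INTER_CUBIC))
E
```

```text
time_s: 16.55
eef_pos: [0.4666, -0.1074, 0.2295]
orientation: [2.413, 2.004, 0.003]
force: [0.5, -0.0, -1.5]
grip_width: 0.047
finger_force: 0.0
t 16.55 pos [ 466.6 -107.4  229.5] toolY -10.59 tilt 0.3 roll 0.11 j7 -0.16
[26.3 -0.5  7.3] 0.03
[26.3 -0.5  7.3] 0.03
[26.3 -0.5  7.3] 0.03
[26.3 -0.5  7.3] 0.03
```

View pics/s6c.png

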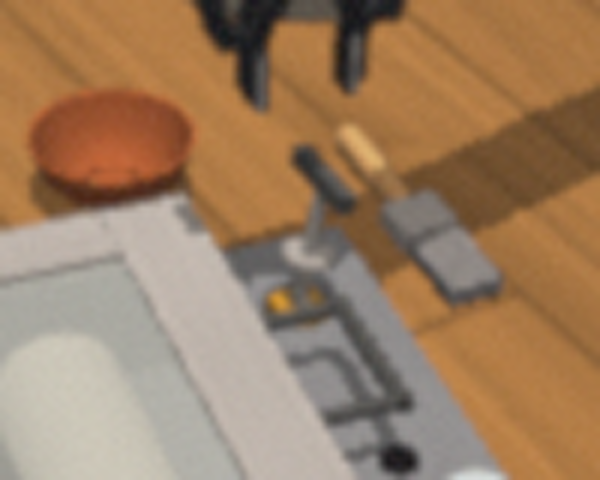

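The key stands in the screw, its T-bar at (325,178) now along the mill's y, and the gripper is clear of it. Back to the bar.

```bash
python3 -m handwheel '[26,-0.5,5,0,0.45, 26,-0.5,5,0,0.45, 26,-0.5,5,0,0.45, 26,-0.5,15,0,0.45, 0,0,25,0,0.45, 0,0,25,0,0.45, 0,0,20,0,0.45, 0,0,0,0,0.45]'; python3 plan.py 0.4842 -0.0037 0.109 -10.7 1
```

```text
time_s: 17.4
eef_pos: [0.4791, -0.0043, 0.1234]
orientation: [-2.412, -2.004, 0.009]
force: [-0.4, 0.1, 0.4]
grip_width: 0.0472
finger_force: 0.0
t 17.4 pos [479.1  -4.3 123.4] toolY -10.55 tilt 0.44 roll 0.15 j7 -0.51
[ 1.5  5.  14.4] 0.15
```

```bash
python3 -m handwheel '[1.5,4,8,0,0.45, 0,0,6,0,0.45, 0,0,0,0,0.45, 0,0,0,0,0.9, 0,0,0,0,0.9, 0,0,0,0,0.9, 0,0,0,0,0.9]' 60; python3 -m handwheel '[0,0,-3,0,0.9, 0,0,-3,0,0.9, 0,0,-3,0,0.9, 0,0,-3,0,0.9,0,0,-3,0,0.9, 0,0,0,0,0.9]'; python3 -m handwheel '[0,0,-3,0,0.9,  0,0,0,0,0.9]'
python3 - <<'E'
import numpy as np
# arc of the bar about the hinge in tool axes (y=mill x, z down): mm, per row
th=np.linspace(0,.9,31);r=np.hypot(.27,.002);x=-r*np.cos(th);z=r*np.sin(th)
for a,b,c in zip(th[1:],np.diff(x),np.diff(z)):print(round(a,2),(b*1e3).round(1),(-c*1e3).round(1))
E
python3 plan.py 0.4842 -0.0037 0.109 -10.7 1
```

```text
time_s: 18.1
eef_pos: [0.4844, -0.0031, 0.1132]
orientation: [-2.415, -2.006, 0.006]
force: [-6.7, 0.4, 8.4]
grip_width: 0.0099
finger_force: 57.6
time_s: 18.7
eef_pos: [0.4845, -0.0031, 0.1274]
orientation: [-2.415, -2.006, 0.005]
force: [-4.2, 2.6, -4.0]
grip_width: 0.0096
finger_force: 56.9
time_s: 18.9
eef_pos: [0.4847, -0.0032, 0.1304]
orientation: [-2.415, -2.006, 0.004]
force: [-6.7, 3.2, -4.0]
grip_width: 0.01
finger_force: 56.9
0.03 0.1 -8.1
0.06 0.4 -8.1
0.09 0.6 -8.1
0.12 0.8 -8.1
0.15 1.1 -8.0
0.18 1.3 -8.0
0.21 1.6 -7.9
0.24 1.8 -7.9
0.27 2.0 -7.8
0.3 2.3 -7.8
0.33 2.5 -7.7
0.36 2.7 -7.6
0.39 3.0 -7.5
0.42 3.2 -7.4
0.45 3.4 -7.3
0.48 3.6 -7.2
0.51 3.8 -7.1
0.54 4.1 -7.0
0.57 4.3 -6.9
0.6 4.5 -6.8
0.63 4.7 -6.6
0.66 4.9 -6.5
0.69 5.1 -6.3
0.72 5.2 -6.2
0.75 5.4 -6.0
0.78 5.6 -5.8
0.81 5.8 -5.7
0.84 5.9 -5.5
0.87 6.1 -5.3
0.9 6.3 -5.1
t 18.9 pos [484.7  -3.2 130.4] toolY -10.58 tilt 0.21 roll 0.12 j7 -0.51
[-0.6 -0.3 21.4] 0.12
```

The cover is free. I'm lifting along the arc.

```bash
python3 -m handwheel '[0,0.2,-8,0,0.9, 0,0.8,-8,0,0.9, 0,1,-8,0,0.9, 0,1.3,-8,0,0.9, 0,1.6,-8,0,0.9, 0,1.8,-8,0,0.9, 0,2,-8,0,0.9, 0,2.3,-8,0,0.9]' 60; python3 -m handwheel '[0,2.5,-7.7,0,0.9, 0,2.7,-7.6,0,0.9, 0,3,-7.5,0,0.9, 0,3.2,-7.4,0,0.9, 0,3.4,-7.3,0,0.9, 0,3.6,-7.2,0,0.9, 0,0,0,0,0.9]'; python3 plan.py 0.4842 -0.0037 0.113 -10.7 1
```

```text
time_s: 19.7
eef_pos: [0.4958, -0.0053, 0.1954]
orientation: [-2.415, -2.006, 0.004]
force: [-6.6, 2.3, -3.1]
grip_width: 0.0096
finger_force: 55.6
time_s: 20.4
eef_pos: [0.5135, -0.0087, 0.2409]
orientation: [-2.415, -2.006, 0.006]
force: [-11.2, 2.0, 2.0]
grip_width: 0.0094
finger_force: 55.1
t 20.4 pos [513.5  -8.7 240.9] toolY -10.58 tilt 0.24 roll 0.12 j7 -0.4
[ -0.3 -29.2 128. ] 0.12
```

```bash
python3 -m handwheel '[0,2.8,-7.1,0,0.9, 0,3.2,-7,0,0.9, 0,3.6,-7,0,0.9, 0,4,-6.8,0,0.9, 0,4.5,-6.7,0,0.9, 0,4.7,-6.5,0,0.9, 0,0,0,0,0.9]'; python3 plan.py 0.4842 -0.0037 0.113 -10.7 1
```

```text
time_s: 21.1
eef_pos: [0.5383, -0.0134, 0.282]
orientation: [2.417, 2.006, 0.0]
force: [-5.5, 1.0, 0.1]
grip_width: 0.0097
finger_force: 54.1
t 21.1 pos [538.3 -13.4 282. ] toolY -10.61 tilt 0.05 roll 0.09 j7 -0.38
[ -0.4 -55.1 169. ] 0.09
```

```bash
python3 -m handwheel '[0,4.6,-6.3,0,0.9, 0,5,-6.2,0,0.9, 0,5.2,-6,0,0.9, 0,5.4,-5.8,0,0.9, 0,5.6,-5.7,0,0.9, 0,5.8,-5.5,0,0.9, 0,3,-2.6,0,0.9, 0,0,0,0,0.9]'; python3 -m handwheel '[0,0,0,0,0.9, 0,0,0,0,0.9, 0,0,0,0,0.9, 0,0,0,0,0.9, 0,0,0,0,0.9]'; python3 plan.py 0.4842 -0.0037 0.113 -10.7 1
python3 - <<'E'
from h import *
c=cap('scene','s9');a=load('s0')
yaw=np.radians(-10.7);ux=np.array([np.cos(yaw),np.sin(yaw),0]);uy=np.array([-np.sin(yaw),np.cos(yaw),0])
Hn=np.array([.484,-.0045,0])+.27*ux+[0,0,.128]
# far-left cover front corner predicted px at angles; white-cover mask check there
for th in(.05,.7,.85):
    for s in(1,-1): print(th,s,proj(c,Hn-.22*np.cos(th)*ux+.173*s*uy+[0,0,.22*np.sin(th)]).round(0),end=' ')
h=cv2.cvtColor(c['pixels'],cv2.COLOR_RGB2HSV);m=((h[...,1]<45)&(h[...,2]>110)).astype(np.uint8);m[:,:215]=0;m[:,360:]=0;m[:90]=0;m[260:]=0
n,l,st,_=cv2.connectedComponentsWithStats(m);i=1+np.argmax(st[1:,4]);cn=max(cv2.findContours((l==i).astype(np.uint8),0,2)[0],key=cv2.contourArea)
print(st[i],cv2.approxPolyDP(cn,6,True).reshape(-1,2).tolist())
E
```

```text
time_s: 21.9
eef_pos: [0.5723, -0.0199, 0.3207]
orientation: [2.416, 2.006, 0.0]
force: [-8.3, -0.9, 4.6]
grip_width: 0.0096
finger_force: 53.4
time_s: 22.4
eef_pos: [0.572, -0.0198, 0.3205]
orientation: [2.416, 2.006, -0.0]
force: [-7.2, -0.9, 4.2]
grip_width: 0.0095
finger_force: 53.4
t 22.4 pos [572.  -19.8 320.5] toolY -10.61 tilt 0.08 roll 0.09 j7 -0.37
[-2.000e-01 -8.950e+01  2.074e+02] 0.09
0.05 1 [327. 211.] 0.05 -1 [290. 149.] 0.7 1 [312. 181.] 0.7 -1 [275. 120.] 0.85 1 [305. 177.] 0.85 -1 [268. 115.] [ 230  117  124  117 6020] [[230, 164], [257, 231], [290, 204], [301, 223], [280, 223], [269, 233], [353, 215], [318, 162], [306, 159], [315, 170], [304, 172], [268, 117]]
```

The cover corners in the picture (268,117) and (304,172) match an angle of about 0.85 rad. The arm is still and the grip is holding, so I'm handing in.

```bash
python3 -c "
from plant import ctrl;o=ctrl.get_obs();print(abs(o['dq']).max() if hasattr(o['dq'],'max') else o['dq'],o['finger_force']);print(ctrl.close_job())"
```

```text
0.002413585393218392 53.406280875205994
the job is handed in; nothing more can be done
None
```

The tug showed the cover was caught, so I turned the screw clockwise with the middle key, which freed it; I lifted the cover to about 49° (0.85 rad) and handed in still holding it by its bar, with the key left in the screw, but the hand-in returned no verdict.

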